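# Divider and nail tin into the site crate

### The job

The bottom layer of the site crate is already packed. Lay the divider board flat on the crate's two end ledges, over the bottom layer, and then stand the tin of nails upright on the divider, on either side of its grip.

Things in the scene. Friction and masses are not known exactly. Their poses are not given: they have to be found in the camera images.
- crate: Open wooden crate, no lid, fixed; 200 (x) x 300 (y) x 100 mm high, plus a 16 mm batten outside each end (+y, -y). Walls 10, floor 8 mm: 180 x 280 inside. Inside along each end wall (+y, -y) a ledge 35 mm wide, top 56 mm above the bench, carries the divider; low loose things lie between, below the ledge tops. Origin: centre of its underside, on the bench; x along its short side, y its long side, z up
- divider_grip (a point): Middle of the upright grip batten on the loose wooden divider (0.25 kg). Board 140 (x) x 256 (y) x 8 mm; batten across its middle 90 (x) x 14 (y) mm, from 8 to 40 mm above the board's underside; this point is 24 mm above it, over the board's centre. z up. Fits the crate with its long side along the crate's, either way round; seated, this point is 80 mm above the bench, the board's upper face 64
- nail_tin_mid (a point): Open round tin of nails, loose, 66 mm across, wall 54 mm high, nails up to 69 mm (0.24 kg). Point on its axis, 34 mm above its underside, z up; grip it across there. In a row with a taller closed tin (77 x 95 mm high) and a flat roll of tape (96 x 24 mm high), in changing order. On the divider it has room with its axis about 73 mm from the batten along the board's long side, underside 64 mm above the bench

How it is judged:
On the way:
1. the divider lies flat on both ledges in the crate while the tin of nails is still outside the crate (x of divider_grip in the frame of crate between -0.026 and 0.026 m and y of divider_grip in the frame of crate between -0.018 and 0.018 m and z of divider_grip in the frame of crate between 0.075 and 0.085 m and angle between divider_grip's own z axis and vertical below 0.06 rad and angle between the y axis of divider_grip and the y axis of crate, either way round below 0.2 rad and not (x of nail_tin_mid in the frame of crate between -0.065 and 0.065 m and y of nail_tin_mid in the frame of crate between -0.115 and 0.115 m)), for 0.2 s.
At the end, for the whole second after the job is handed in: The divider lies level (3 deg, height 5 mm) on both ledges in the crate, square to it (11 deg), centred within 26 mm across and 18 mm along; the tin of nails stands upright (7 deg) on the divider inside the crate, on either side of the grip, its height right within 7 mm (x of divider_grip in the frame of crate between -0.026 and 0.026 m and y of divider_grip in the frame of crate between -0.018 and 0.018 m and z of divider_grip in the frame of crate between 0.075 and 0.085 m and angle between divider_grip's own z axis and vertical below 0.06 rad and angle between the y axis of divider_grip and the y axis of crate, either way round below 0.2 rad and x of nail_tin_mid in the frame of crate between -0.065 and 0.065 m and y of nail_tin_mid in the frame of crate between -0.115 and 0.115 m and (y of nail_tin_mid in the frame of divider_grip above 0.03 m or y of nail_tin_mid in the frame of divider_grip below -0.03 m) and angle between nail_tin_mid's own z axis and vertical below 0.12 rad and z of nail_tin_mid in the frame of crate between 0.091 and 0.105 m); the robot touches nothing.
It also fails if it takes over 62 s, if anything falls off the work surface, if the arm or the gripper's body presses on something with over 40 N, if the wrist force passes 120 N, or if a joint passes its speed limit or range.

### The arm

A 6-joint arm with a two-finger parallel gripper is mounted at the origin on a cart in front of the work surface, level with it; the furniture and walls round the work are solid. World frame = base frame: x ahead of the robot, y to its left, z up, the work surface at z = 0. Lengths are in m, angles in rad, forces in N, time in s.
With the tool pointing down it reaches from about 0.325 to 0.85 m from the base axis. Payload 15.5 kg.
Tool frame: the origin (TCP) lies at the very end of the fingers, on their centre line; the grasp point (between the pads) lies 19 mm behind it; z points along the fingers, y is the line along which they close (so a half turn about z gives the same grasp; the last joint's range is limited). The gripper opens to 91 mm and grips with 3 to 60 N. Pads are 32 mm wide; open, the fingers measure 118 mm over their backs; the gripper's body (76 mm by 178 mm) begins 60 mm behind the grasp point.
Start: joints at [1.165, 0.494, 1.345, -0, 1.302, -0.096], TCP at [0.191, 0.595, 0.214] pointing down, gripper open.
Joint ranges: [-2.91, 2.91], [-0.82, 2.16], [0.22, 2.67], [-1.22, 4.37], [0.12, 2.79], [-3.08, 3.08]. Speed limits (rad/s): [1.89, 1.89, 2.57, 3.01, 3.01, 3.01].

### API

Orientations are given as a rotation vector (axis times angle).
In Python, from bench import state, optics, ctrl gives the robot as it stands.
- The arm moves only by the shell command python3 -m handwheel 'ROWS' [OPENING] [FORCE]. ROWS is JSON, a list of rows, each a list of 2 entries, a list of its own where there are three numbers: the shift along the tool's x, y, z in mm, then the turn about the tool's z in rad. A call has 1 to 8 rows; each row is the pose to reach, as a shift and turn from the pose commanded when the call began, along the tool's axes at that moment; what a row does not reach only later rows make up. A row lasts 1/12 s, in which the tool goes at most 41.7 mm and 7.16 degrees, less where a joint would pass 70% of its speed; a pose out of reach is approached as far as the arm can. A call with a gripper value outside its range is refused whole. OPENING is the finger opening in mm, from 0 to 91.2, set as the call begins (- or left out, the last holds). The fingers move at their own pace and stop on an object; FORCE is the grip in N (left out, the last holds). Time passes only in rows, so rows that repeat a pose let the fingers close. It gives the time, the measured TCP pose, the force, the opening and the grip force at its end, in the units of the state.
- state(): the state, without advancing time (a new reading comes with each control period).
- optics.camera(name): name is "side" or "top"; returns (picture, depth): 400x640x3 uint8, red, green, blue; 400x640 float32, m along the optical axis (not along the pixel's ray), 0 where there is no reading.
- optics.camera_info(name): a dict with "fx", "fy", "cx", "cy" (pixels), "R" (3x3) and "t" (3): a world point X has camera coordinates R X + t. Camera axes: x right, y down, z forward; pixel columns grow to the right and rows downward; lengths in m; the calibration is good to about 2 mm. A picture is of the moment at which its call begins. camera_info takes no time and is no camera call.
- ctrl.finish_job(): hands the job in; it is judged then, once.
The state is a dict: "clock": time; "joint_pos": joint angles; "joint_velocities": joint speeds; "tau": joint torques, N m; "tool_pos": TCP position; "eef_rot": TCP orientation; "wrist_force": force on the tool from outside, world axes, zero at the start; "torque": the same for the moment, N m; "width": finger opening in m; "gripper_force": force on a finger pad.
Only numpy, scipy, OpenCV 4.12 (cv2) and the standard library are available. Lean on these libraries where they do the work, as an engineer would, in place of code of your own. Each camera call takes 0.05 s, during which the arm holds its last target. There are 200 camera calls.

## Working session

There is one attempt and no reset: what is moved stays moved. The work goes in short steps, Python scripts to look and compute and a shell command to move; the robot and the scene stay as the last step left them, time stands still between calls to the robot, and variables do not carry over. Pictures are saved under pics/ and viewed, at most 10 in all, crops included, and the job is handed in when it is done.

```bash
mkdir -p pics
cat > h.py <<'E'
import numpy as np,cv2
from bench import state,optics,ctrl
def grab(n,f=None):
    p,d=optics.camera(n)
    if f: cv2.imwrite('pics/'+f,cv2.cvtColor(p,cv2.COLOR_RGB2BGR))
    return p,d
def cloud(n,d):
    c=optics.camera_info(n);v,u=np.mgrid[:400,:640]
    P=np.stack([(u-c['cx'])/c['fx']*d,(v-c['cy'])/c['fy']*d,d],-1)
    return (P-np.array(c['t']))@np.array(c['R'])
E
python3 - <<'E'
from h import *
for n in('top','side'):
    p,d=grab(n,n+'0.png');np.save(n+'0.npy',d);c=optics.camera_info(n);print(n,c)
    P=cloud(n,d);print(P[::80,::80].round(2).tolist())
s=state();print(s)
E
```

```text
top {'fx': 411.2913853166563, 'fy': 411.2913853166563, 'cx': 317.627605713594, 'cy': 205.43777538076915, 'R': array([[ 0.01274621, -0.99984407, -0.01222205],
       [-0.98526885, -0.01047388, -0.17069152],
       [ 0.17053689,  0.01421768, -0.98524871]]), 't': array([-0.02686453,  0.56115646,  1.1639152 ])}
[[[1.52, 1.38, -0.35], [1.75, 1.24, -0.66], [1.76, 0.82, -0.67], [1.72, 0.39, -0.61], [1.88, -0.01, -0.83], [1.89, -0.45, -0.84], [1.9, -0.9, -0.85], [1.9, -1.35, -0.85]], [[1.28, 1.55, -0.62], [1.4, 1.31, -0.85], [1.41, 0.87, -0.86], [1.4, 0.42, -0.84], [0.95, -0.02, 0.06], [0.95, -0.27, 0.06], [0.95, -0.51, 0.06], [0.96, -0.76, 0.06]], [[0.89, 1.51, -0.64], [0.95, 1.25, -0.84], [0.71, 0.48, -0.0], [0.71, 0.22, 0.0], [0.71, -0.03, 0.0], [0.72, -0.28, -0.0], [0.72, -0.52, -0.0], [0.72, -0.77, -0.0]], [[0.5, 1.46, -0.65], [0.52, 1.21, -0.85], [0.46, 0.46, 0.0], [0.46, 0.21, -0.0], [0.46, -0.03, -0.0], [0.47, -0.27, 0.01], [0.47, -0.51, 0.0], [0.47, -0.75, -0.0]], [[0.25, 0.67, 0.32], [0.13, 1.16, -0.84], [0.13, 0.76, -0.85], [0.14, 0.37, -0.86], [0.15, -0.03, -0.75], [0.15, -0.42, 
[... 1184 characters left out ...]
-0.05, -0.86]]]
{'clock': 0.1, 'joint_pos': array([ 1.16450511e+00,  4.94137233e-01,  1.34602795e+00, -1.10844937e-05,
        1.30248289e+00, -9.54941516e-02]), 'joint_velocities': array([ 0.00012416, -0.00132428, -0.00341113, -0.00054173, -0.00145629,
       -0.00126676]), 'tau': array([ 1.14805618e-03, -8.80245495e+01, -3.82536256e+01,  7.07988557e-02,
        4.83108242e-02, -4.71953365e-05]), 'tool_pos': array([0.19100804, 0.59476662, 0.21340179]), 'eef_rot': array([-4.86192776e-01, -3.10348790e+00,  1.60997210e-03]), 'wrist_force': array([-0.11616411, -0.86625835,  0.4262953 ]), 'torque': array([-0.03931025, -0.03199722,  0.00517582]), 'gripper_force': 0.0, 'width': 0.0914495052543635}
```

View pics/top0.png

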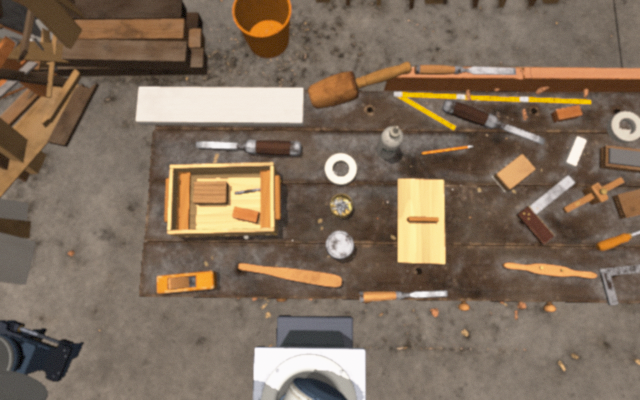

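View pics/side0.png

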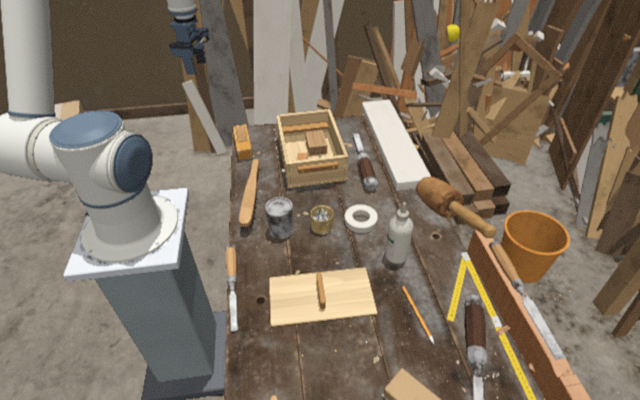

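The top view shows the crate at about (220,199), the tin of nails at (341,206) between the tape (340,168) and the closed tin (340,245), and the divider at (421,220) with its batten across it. The divider's long side lies along world x, so it needs a quarter turn to match the crate. Next I measure these.

```bash
python3 - <<'E'
from h import *
d=np.load('top0.npy');P=cloud('top',d)
def rect(lab,box,z0,z1):
    u0,u1,v0,v1=box;Q=P[v0:v1,u0:u1].reshape(-1,3);m=(Q[:,2]>z0)&(Q[:,2]<z1);Q=Q[m]
    r=cv2.minAreaRect(Q[:,:2].astype(np.float32))
    print(lab,len(Q),'c',np.round(r[0],4),'size',np.round(r[1],3),'ang',round(r[2],1),'z',Q[:,2].mean().round(4),'mean',Q.mean(0).round(4),Q.min(0).round(3),Q.max(0).round(3))
rect('rim',(155,295,150,245),.09,.115)
rect('inside',(180,270,165,232),.001,.088)
rect('inside hi',(195,248,172,228),.045,.088)
rect('ledgeL',(175,192,170,230),.04,.07)
rect('board',(390,455,170,272),.0045,.015)
rect('batten',(398,445,205,232),.02,.05)
rect('tin',(322,362,188,224),.03,.09)
rect('tin rim',(322,362,188,224),.045,.09)
rect('closed',(318,368,225,266),.08,.12)
rect('tape',(318,366,145,190),.012,.04)
s=state()
from scipy.spatial.transform import Rotation as R
print(R.from_rotvec(s['eef_rot']).as_matrix().round(3))
E
python3 - <<'E'
import cv2
a=cv2.imread('pics/top0.png')
b=cv2.resize(a[140:290,150:350],None,fx=4,fy=4,interpolation=cv2.INTER_CUBIC);cv2.imwrite('pics/c1.png',b)
E
```

```text
rim 1361 c [0.574  0.2537] size [0.202 0.323] ang 2.1 z 0.0989 mean [0.5729 0.2569 0.0989] [0.47  0.093 0.09 ] [0.679 0.417 0.107]
inside 5494 c [0.5777 0.2545] size [0.175 0.27 ] ang 1.9 z 0.0301 mean [0.5847 0.2606 0.0301] [0.486 0.12  0.001] [0.669 0.392 0.088]
inside hi 623 c [0.5895 0.264 ] size [0.18 0.09] ang 71.9 z 0.0482 mean [0.5979 0.2976 0.0482] [0.522 0.188 0.045] [0.66  0.347 0.056]
ledgeL 876 c [0.5729 0.3768] size [0.175 0.045] ang 0.5 z 0.0561 mean [0.5736 0.3781 0.0561] [0.485 0.355 0.041] [0.66 0.4  0.07]
board 3444 c [ 0.5261 -0.3351] size [0.194 0.31 ] ang 87.4 z 0.0081 mean [ 0.525  -0.3313  0.0081] [ 0.374 -0.439  0.005] [ 0.683 -0.238  0.015]
batten 165 c [ 0.5271 -0.3308] size [0.089 0.015] ang 88.6 z 0.0375 mean [ 0.5259 -0.3293  0.0375] [ 0.519 -0.375  0.02 ] [ 0.535 -0.286  0.046]
tin 199 c [ 0.5651 -0.089 ] size [0.063 0.064] ang 43.7 z 0.0438 mean [ 0.5664 -0.0876  0.0438] [ 0.532 -0.121  0.03 ] [ 0.596 -0.057  0.07 ]
tin rim 83 c [ 0.5653 -0.0888] size [0.063 0.064] ang 43.7 z 0.0534 mean [ 0.567  -0.0892  0.0534] [ 0.532 -0.121  0.046] [ 0.596 -0.057  0.07 ]
closed 596 c [ 0.444 -0.082] size [0.076 0.073] ang 0.6 z 0.092 mean [ 0.4446 -0.0823  0.092 ] [ 0.406 -0.118  0.083] [ 0.482 -0.046  0.099]
tape 556 c [ 0.6806 -0.0869] size [0.095 0.092] ang 0.5 z 0.0235 mean [ 0.6805 -0.0871  0.0235] [ 0.633 -0.133  0.012] [ 0.728 -0.041  0.03 ]
[[-0.952  0.306 -0.   ]
 [ 0.306  0.952 -0.001]
 [ 0.    -0.001 -1.   ]]
```

View pics/c1.png

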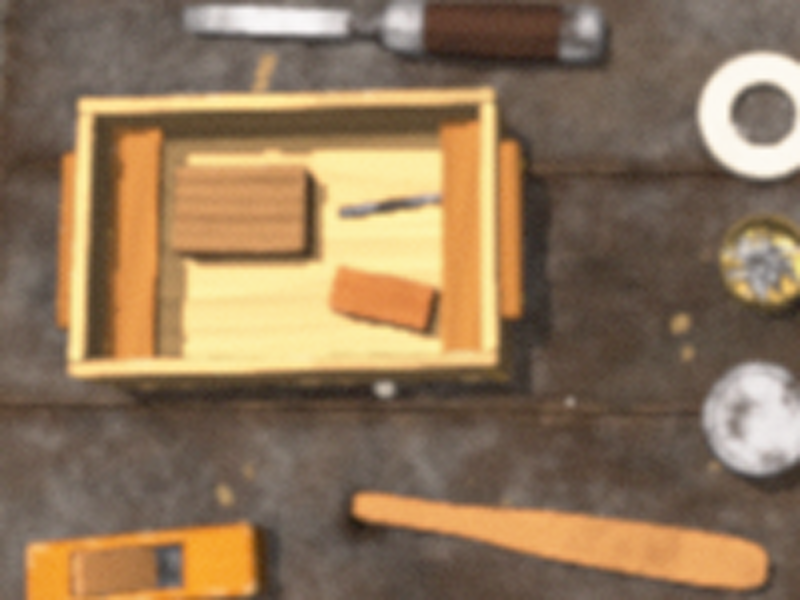

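```bash
cat >> h.py <<'E'
def ray(n,uv,z):
    c=optics.camera_info(n);R=np.array(c['R']);o=-R.T@np.array(c['t'])
    w=np.array([[(u-c['cx'])/c['fx'],(v-c['cy'])/c['fy'],1] for u,v in uv])@R
    return o+w*((z-o[2])/w[:,2])[:,None]
def go(x,y,z,psi):
    "shift in tool axes (mm) and turn to a world TCP with tool y at psi deg"
    from scipy.spatial.transform import Rotation
    s=state();M=Rotation.from_rotvec(s['eef_rot']).as_matrix()
    a=np.degrees(np.arctan2(M[1,1],M[0,1]))
    print('shift',(1000*M.T@(np.array([x,y,z])-s['tool_pos'])).round(1),'turn',np.radians(a-psi).round(3),'tilt',M[:2,2].round(4),'t',s['clock'],'w',s['width'],'F',s['wrist_force'].round(1))
E
python3 - <<'E'
from h import *
C=ray('top',[(170,165),(273.75,162.5),(275,233),(167.5,233.75)],.1)
print('rim corners',C.round(4),C.mean(0).round(4))
d=np.load('top0.npy');P=cloud('top',d);Z=P[...,2]
# inner edges of crate: floor/ledge region between walls
m=np.zeros(Z.shape,np.uint8);m[150:245,155:295]=((Z[150:245,155:295]>.092)&(Z[150:245,155:295]<.108))
Q=P[m>0]
for ax,lo,hi in((0,.5,.65),(1,.13,.38)):
    o=1-ax;c0=np.array([.574,.2537]);S=Q[(Q[:,o]>(.13 if ax==0 else .5))&(Q[:,o]<(.38 if ax==0 else .65))]
    for sg in(-1,1):
        T=S[(S[:,ax]-c0[ax])*sg>.05];k=np.polyfit(T[:,o],T[:,ax],1);print('wall',ax,sg,len(T),'pos at centre',np.polyval(k,c0[o]).round(4),'slope',k[0].round(3),'med z',np.median(T[:,2]).round(4))
import cv2
p=cv2.cvtColor(cv2.imread('pics/top0.png'),cv2.COLOR_BGR2HSV)
mk=cv2.inRange(p,(12,50,140),(35,255,255));mk[:, :385]=0;mk[:,460:]=0;mk[:165]=0;mk[275:]=0
mk=cv2.morphologyEx(mk,cv2.MORPH_CLOSE,np.ones((7,7)))
c=max(cv2.findContours(mk,0,2)[0],key=cv2.contourArea)
W=ray('top',c[:,0,:],.008);r=cv2.minAreaRect(W[:,:2].astype(np.float32));print('board',r)
c=np.array(r[0]);go(.527,-.331,.2134,-1.4)
E
```

```text
rim corners [[0.6661 0.4057 0.1   ]
 [0.6764 0.1067 0.1   ]
 [0.4731 0.0969 0.1   ]
 [0.4676 0.398  0.1   ]] [0.5708 0.2518 0.1   ]
wall 0 -1 338 pos at centre 0.4783 slope -0.037 med z 0.0993
wall 0 1 338 pos at centre 0.6676 slope -0.036 med z 0.0992
wall 1 -1 208 pos at centre 0.11 slope 0.032 med z 0.0994
wall 1 1 219 pos at centre 0.3987 slope 0.041 med z 0.0994
board ((0.5279065370559692, -0.3271898925304413), (0.16385957598686218, 0.2648918926715851), 85.5109634399414)
shift [-603.  -778.7    0.8] turn 1.284 tilt [-0.0004 -0.001 ] t 0.1 w 0.0914495052543635 F [-0.1 -0.9  0.4]
```

The crop shows clear rim corners. The crate centre is (0.573, 0.254) with a yaw of +2°, and the batten is at (0.527, -0.331). I start moving towards the divider.

```bash
python3 -m handwheel '[[[-603,-779,0],1.284],[[-603,-779,0],1.284],[[-603,-779,0],1.284],[[-603,-779,0],1.284],[[-603,-779,0],1.284],[[-603,-779,0],1.284],[[-603,-779,0],1.284],[[-603,-779,0],1.284]]' 60 20
python3 -c "
from h import *
go(.527,-.331,.2134,-1.4)"
```

```text
clock: 0.77
tool_pos: [0.3047, 0.2798, 0.2139]
eef_rot: [1.922, 2.485, -0.0]
wrist_force: [2.2, 0.8, 0.4]
width: 0.0602
gripper_force: 0.0
shift [-6.471e+02  6.140e+01  5.000e-01] turn 0.279 tilt [ 0. -0.] t 0.7667 w 0.06022545625758558 F [2.2 0.8 0.4]
```

```bash
python3 -m handwheel '[[[-647,61,0],0.28],[[-647,61,0],0.28],[[-647,61,0],0.28],[[-647,61,0],0.28],[[-647,61,0],0.28],[[-647,61,0],0.28],[[-647,61,0],0.28],[[-647,61,0],0.28]]'
python3 -c "
from h import *
go(.527,-.331,.2134,-1.4)"
```

```text
clock: 1.43
tool_pos: [0.4204, -0.0332, 0.2139]
eef_rot: [2.244, 2.199, 0.0]
wrist_force: [1.2, 0.8, 1.0]
width: 0.0599
gripper_force: 0.0
shift [-295.6  112.7    0.5] turn 0.004 tilt [0.0001 0.    ] t 1.4333 w 0.05992291629222874 F [1.2 0.8 1. ]
```

```bash
python3 -m handwheel '[[[-296,113,0],0.004],[[-296,113,0],0.004],[[-296,113,0],0.004],[[-296,113,0],0.004],[[-296,113,0],0.004],[[-296,113,0],0.004],[[-296,113,0],0.004],[[-296,113,0],0.004]]'
python3 -m handwheel '[[[0,0,0],0],[[0,0,30],0],[[0,0,60],0],[[0,0,90],0],[[0,0,120],0],[[0,0,135],0],[[0,0,135],0],[[0,0,135],0]]'
python3 - <<'E'
from h import *
p,d=grab('top','top1.png');p2,d2=grab('side')
# batten in side view: points well above board
for n,dd in(('side',d2),('top',d)):
    P=cloud(n,dd);Q=P.reshape(-1,3);m=(abs(Q[:,0]-.527)<.03)&(abs(Q[:,1]+.331)<.06)&(Q[:,2]>.025)&(Q[:,2]<.045);Q=Q[m]
    if len(Q)>10: print(n,len(Q),Q.mean(0).round(4),cv2.minAreaRect(Q[:,:2].astype(np.float32)))
go(.527,-.331,.012,-1.4)
cv2.imwrite('pics/s1.png',cv2.cvtColor(cv2.resize(p2[180:350,200:460],None,fx=3,fy=3),cv2.COLOR_RGB2BGR))
E
```

```text
clock: 2.1
tool_pos: [0.528, -0.333, 0.2134]
eef_rot: [2.249, 2.192, -0.001]
wrist_force: [-0.5, 0.6, 0.4]
width: 0.0597
gripper_force: 0.0
clock: 2.77
tool_pos: [0.527, -0.3287, 0.0786]
eef_rot: [-2.247, -2.193, 0.0]
wrist_force: [0.5, 0.2, 1.3]
width: 0.0601
gripper_force: 0.0
side 192 [ 0.5274 -0.3397  0.0372] ((0.5278981328010559, -0.33571532368659973), (0.08792486786842346, 0.013980519026517868), 88.6423110961914)
shift [-1.4 -1.1 68.3] turn 0.001 tilt [ 0.0014 -0.0011] t 2.8667 w 0.059969312335756614 F [ 0.  -0.1  1.4]
```

View pics/s1.png

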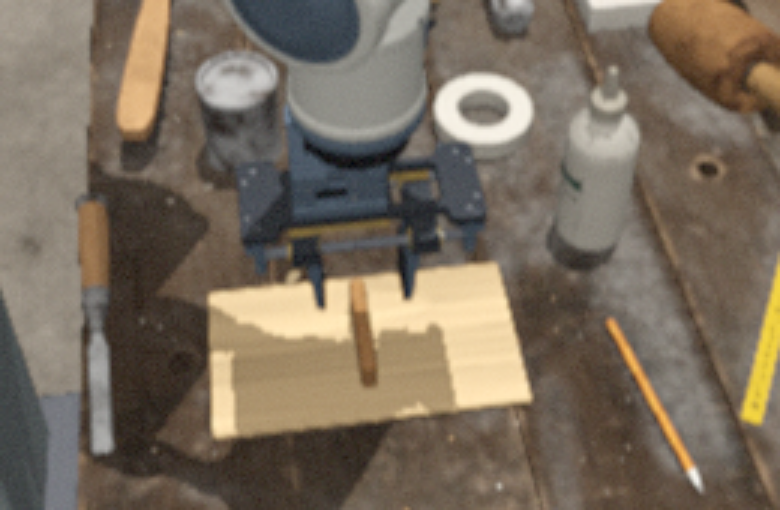

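The fingers straddle the batten (about (362,330) in the crop), with the board square below them. I descend and grip.

```bash
python3 -m handwheel '[[[-1,0,30],0],[[-3,0,55],0],[[-3,0,67],0],[[-3,0,67],0],[[-3,0,67],0]]' && python3 -m handwheel '[[[0,0,0],0],[[0,0,0],0],[[0,0,0],0],[[0,0,0],0],[[0,0,0],0],[[0,0,0],0],[[0,0,0],0],[[0,0,0],0]]' 0 40
```

```text
clock: 3.28
tool_pos: [0.5276, -0.3323, 0.0128]
eef_rot: [2.248, 2.194, 0.0]
wrist_force: [-0.1, -0.4, -0.3]
width: 0.06
gripper_force: 0.0
clock: 3.95
tool_pos: [0.5273, -0.3322, 0.012]
eef_rot: [2.248, 2.195, -0.0]
wrist_force: [0.1, -0.1, 2.7]
width: 0.0135
gripper_force: 40.0
```

```bash
python3 -m handwheel '[[[0,0,-8],0],[[0,0,-25],0],[[0,0,-60],0],[[0,0,-100],0],[[0,0,-140],0],[[0,0,-180],0],[[0,0,-220],0],[[0,0,-238],0]]'
python3 -c "
from h import *
P=cloud('top',np.load('top0.npy'));Q=P[115:165,370:410].reshape(-1,3);Q=Q[Q[:,2]>.05];print('bottle',Q.min(0),Q.max(0))
go(.573,.254,.25,92.05)"
```

```text
clock: 4.62
tool_pos: [0.5283, -0.3329, 0.2559]
eef_rot: [2.243, 2.19, 0.001]
wrist_force: [0.7, -0.6, -1.8]
width: 0.0136
gripper_force: 40.0
bottle [ 0.35474192 -0.25835566  0.05035252] [ 0.78061579 -0.03753103  1.24220227]
shift [587.8  30.6   3.9] turn -1.631 tilt [ 0.0049 -0.0038] t 4.6167 w 0.013636881977397543 F [ 0.7 -0.6 -1.8]
```

```bash
python3 -m handwheel '[[[15,1,0],-0.05],[[40,2,0],-0.13],[[70,4,0],-0.24],[[105,6,0],-0.36],[[140,8,0],-0.48],[[175,10,0],-0.6],[[210,11,0],-0.72],[[245,13,0],-0.84]]'
python3 -c "
from h import *
go(.573,.254,.25,92.05)"
```

```text
clock: 5.28
tool_pos: [0.5455, -0.0858, 0.2503]
eef_rot: [-1.149, -2.924, 0.0]
wrist_force: [1.0, 0.3, -2.3]
width: 0.0136
gripper_force: 40.0
shift [211.3 267.5   0.3] turn -0.785 tilt [-0.0003  0.0001] t 5.2833 w 0.013550916702470784 F [ 1.   0.3 -2.3]
```

```bash
python3 -m handwheel '[[[22,28,0],-0.1],[[44,56,0],-0.2],[[66,84,0],-0.31],[[88,112,0],-0.42],[[112,140,0],-0.53],[[134,170,0],-0.63],[[156,198,0],-0.71],[[178,226,0],-0.785]]'
python3 -c "
from h import *
go(.573,.254,.2,92.05)"
```

```text
clock: 5.95
tool_pos: [0.5709, 0.2009, 0.2503]
eef_rot: [0.054, -3.141, 0.0]
wrist_force: [1.4, 0.5, -2.7]
width: 0.0139
gripper_force: 40.0
shift [-4.  53.  50.3] turn -0.001 tilt [-0.0002 -0.0001] t 5.95 w 0.013874117602227468 F [ 1.4  0.5 -2.7]
```

```bash
python3 -m handwheel '[[[-1,18,0],0],[[-2,36,10],0],[[-4,50,25],0],[[-4,53,45],0],[[-4,53,60],0],[[-4,53,70],0],[[-4,53,70],0],[[-4,53,70],0]]'
python3 - <<'E'
from h import *
s=state();z=s['tool_pos'][2]-.012+.008
for n in('top','side'):
    p,d=grab(n,n+'2.png');P=cloud(n,d)
    Q=P.reshape(-1,3);m=(abs(Q[:,0]-.573)<.1)&(abs(Q[:,1]-.254)<.16)&(abs(Q[:,2]-z)<.015);Q=Q[m]
    print(n,len(Q),cv2.minAreaRect(Q[:,:2].astype(np.float32)),'z',Q[:,2].mean(),z, np.linalg.lstsq(np.c_[Q[:,:2]-[.573,.254],np.ones(len(Q))],Q[:,2],rcond=None)[0])
go(.573,.254,.07,92.05)
E
```

```text
clock: 6.62
tool_pos: [0.5737, 0.2519, 0.1802]
eef_rot: [0.047, -3.141, 0.0]
wrist_force: [0.3, 0.8, -2.1]
width: 0.0137
gripper_force: 40.0
top 1974 ((0.5724915862083435, 0.2510990500450134), (0.140512615442276, 0.25645554065704346), 2.078503131866455) z 0.1759084996324802 0.17617904327435943 [0.00287196 0.00066368 0.17597852]
side 1400 ((0.5749895572662354, 0.24771654605865479), (0.14043393731117249, 0.26312682032585144), 1.6904605627059937) z 0.17568976577153028 0.17617904327435943 [0.00491064 0.00879237 0.17610048]
shift [  1.5   2.  111.1] turn -0.006 tilt [0.0014 0.0004] t 6.7167 w 0.013561701096348189 F [ 0.3  0.2 -3.4]
```

View pics/top2.png

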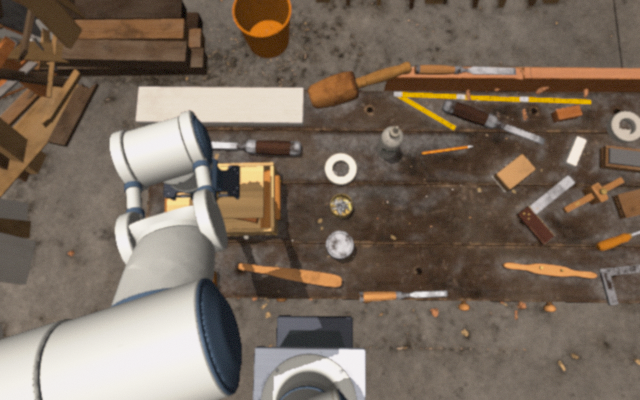

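View pics/side2.png

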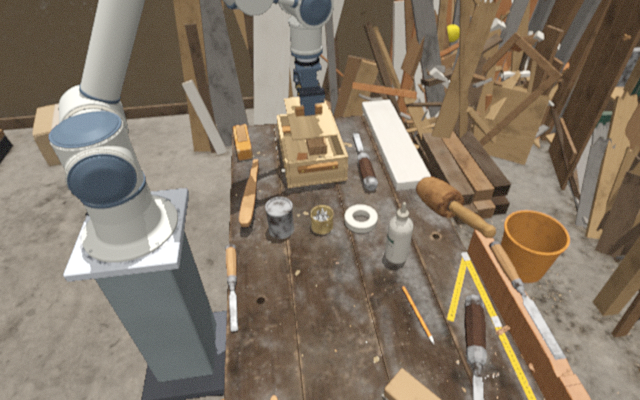

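The board hangs level over the crate at (0.5725, 0.251), yaw 2.1° (the top view shows it around (238,195), the side view around (312,130)). It is in line with the opening, so I lower it.

```bash
python3 -m handwheel '[[[1,2,20],0],[[1,2,50],0],[[1,2,75],0],[[1,2,90],0],[[1,2,98],0],[[1,2,104],0],[[1,2,107],0],[[1,2,107],0]]'
python3 -m handwheel '[[[0,0,1],0],[[0,0,2],0],[[0,0,3],0],[[0,0,4],0],[[0,0,5],0],[[0,0,5],0]]'
```

```text
clock: 7.38
tool_pos: [0.5732, 0.2542, 0.0734]
eef_rot: [-0.047, 3.14, 0.0]
wrist_force: [0.1, 0.6, -3.0]
width: 0.0137
gripper_force: 40.0
clock: 7.88
tool_pos: [0.5728, 0.2541, 0.068]
eef_rot: [-0.048, 3.141, 0.0]
wrist_force: [0.4, 1.0, -1.8]
width: 0.0136
gripper_force: 40.0
```

```bash
python3 -m handwheel '[[[0,0,0.5],0],[[0,0,0.5],0],[[0,0,0.5],0]]'; python3 -m handwheel '[[[0,0,0],0],[[0,0,0],0],[[0,0,0],0],[[0,0,0],0],[[0,0,0],0],[[0,0,0],0]]' 60 20
python3 -m handwheel '[[[0,0,-15],0],[[0,0,-40],0],[[0,0,-75],0],[[0,0,-110],0],[[0,0,-140],0],[[0,0,-140],0]]' 86
python3 -c "
from h import *
go(.565,-.089,.2,90)"
```

```text
clock: 8.13
tool_pos: [0.5729, 0.2541, 0.068]
eef_rot: [-0.048, 3.141, 0.0]
wrist_force: [-2.2, -0.0, 7.0]
width: 0.0141
gripper_force: 40.0
clock: 8.63
tool_pos: [0.5727, 0.2541, 0.0674]
eef_rot: [0.047, -3.141, 0.0]
wrist_force: [-0.4, -0.5, -0.7]
width: 0.0507
gripper_force: 0.0
clock: 9.13
tool_pos: [0.5753, 0.255, 0.2138]
eef_rot: [-0.047, 3.133, 0.004]
wrist_force: [-0.3, -0.5, 1.2]
width: 0.0859
gripper_force: 0.0
shift [  20.9 -343.6   12.7] turn 0.03 tilt [0.0086 0.0029] t 9.1333 w 0.08589556196991882 F [-0.3 -0.5  1.2]
```

```bash
python3 -m handwheel '[[[2,-30,0],0],[[5,-70,0],0.01],[[8,-111,0],0.02],[[10,-152,0],0.03],[[12,-193,0],0.03],[[14,-234,0],0.03],[[16,-275,0],0.03],[[18,-315,0],0.03]]'
python3 -m handwheel '[[[0,-20,0],0],[[0,-28,0],0],[[0,-28,0],0],[[0,-28,0],0]]'
python3 - <<'E'
from h import *
for n in('top','side'):
    p,d=grab(n,n+'3.png');P=cloud(n,d);Q0=P.reshape(-1,3)
    for lab,z0,z1,b in(('board',.058,.07,(.48,.665,.12,.39)),('batten',.085,.105,(.52,.63,.235,.275)),('tin',.03,.075,(.52,.61,-.14,-.04))):
        Q=Q0[(Q0[:,2]>z0)&(Q0[:,2]<z1)&(Q0[:,0]>b[0])&(Q0[:,0]<b[1])&(Q0[:,1]>b[2])&(Q0[:,1]<b[3])]
        if len(Q)<10: print(n,lab,len(Q));continue
        print(n,lab,len(Q),cv2.minAreaRect(Q[:,:2].astype(np.float32)),Q.mean(0).round(4),np.linalg.lstsq(np.c_[Q[:,:2]-[.573,.254],np.ones(len(Q))],Q[:,2],rcond=None)[0].round(4))
    # tin centre from brass colour mask
    cv2.imwrite('pics/%s3c.png'%n,cv2.cvtColor(p,cv2.COLOR_RGB2BGR))
go(.565,-.089,.015,90)
E
```

```text
clock: 9.8
tool_pos: [0.5638, -0.0633, 0.2073]
eef_rot: [-0.0, 3.142, -0.0]
wrist_force: [0.5, 0.1, 0.2]
width: 0.0861
gripper_force: 0.0
clock: 10.13
tool_pos: [0.5642, -0.0887, 0.2072]
eef_rot: [-0.0, -3.141, -0.001]
wrist_force: [-0.5, 1.0, 0.3]
width: 0.086
gripper_force: 0.0
top board 3982 ((0.5771544575691223, 0.25752654671669006), (0.17583410441875458, 0.2706703245639801), 1.9438530206680298) [0.5726 0.2538 0.0637] [-0.0001 -0.0002  0.0637]
top batten 163 ((0.5719791650772095, 0.2528080940246582), (0.08951637893915176, 0.014883981086313725), 0.3769643008708954) [0.5699 0.2521 0.0947] [0.0121 0.2351 0.0951]
top tin 161 ((0.560248076915741, -0.08698397874832153), (0.06479404121637344, 0.05556149408221245), 68.04194641113281) [ 0.5597 -0.0867  0.0426] [-0.1487 -0.0126  0.0363]
side board 530 ((0.5809836387634277, 0.2802716791629791), (0.1710401028394699, 0.23554275929927826), 5.770461559295654) [0.531  0.2662 0.0627] [ 0.0133 -0.0006  0.0633]
side batten 36 ((0.5516107082366943, 0.24677230417728424), (0.019076529890298843, 0.04113975167274475), 83.96542358398438) [0.5444 0.2465 0.0913] [-0.0261  0.1029  0.0913]
side tin 343 ((0.5665837526321411, -0.09058649837970734), (0.06722818315029144, 0.06578852981328964), 40.70228958129883) [ 0.5658 -0.0911  0.0424] [-0.0092  0.0026  0.0433]
shift [ -0.8  -1.3 192.3] turn 0.001 tilt [-0.0002  0.0004] t 10.2333 w 0.08604622597190588 F [0.1 0.9 0.7]
```

View pics/side3.png

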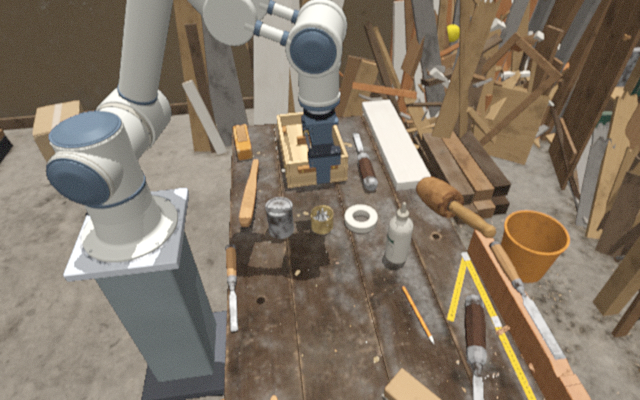

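The board is seated level (upper face 63.7 mm, batten at (0.572, 0.253)). The tin stands at about (321,220) in the side view, directly below the gripper and measured at (0.566, -0.090). I descend on it.

```bash
python3 -m handwheel '[[[-1,-1,30],0],[[-2,-2,70],0],[[-2,-2,110],0],[[-2,-2,145],0],[[-2,-2,170],0],[[-2,-2,186],0],[[-2,-2,192],0],[[-2,-2,192],0]]'
python3 -m handwheel '[[[0,0,0],0],[[0,0,0],0],[[0,0,0],0],[[0,0,0],0],[[0,0,0],0],[[0,0,0],0],[[0,0,0],0]]' 0 25
python3 -m handwheel '[[[0,0,-5],0],[[0,0,-18],0],[[0,0,-40],0],[[0,0,-70],0],[[0,0,-100],0],[[0,0,-130],0],[[0,0,-155],0],[[0,0,-165],0]]'
python3 -c "
from h import *
go(.575,.180,.18,2)"
```

```text
clock: 10.9
tool_pos: [0.5657, -0.09, 0.0143]
eef_rot: [0.003, -3.14, -0.001]
wrist_force: [0.2, 0.7, 0.2]
width: 0.0861
gripper_force: 0.0
clock: 11.48
tool_pos: [0.567, -0.0911, 0.0167]
eef_rot: [0.0, 3.14, 0.0]
wrist_force: [-0.3, 4.6, 9.0]
width: 0.0647
gripper_force: 25.0
clock: 12.15
tool_pos: [0.5674, -0.0918, 0.1844]
eef_rot: [-0.0, 3.137, -0.002]
wrist_force: [0.2, 0.7, -1.9]
width: 0.0646
gripper_force: 25.0
shift [ -7.6 271.8   4.1] turn 1.536 tilt [ 0.0048 -0.0014] t 12.15 w 0.06457441027211211 F [ 0.2  0.7 -1.9]
```

```bash
python3 -m handwheel '[[[0,10,0],0.06],[[-1,28,0],0.16],[[-2,48,0],0.27],[[-3,68,0],0.38],[[-3,90,0],0.49],[[-4,112,0],0.6],[[-4,134,0],0.71],[[-5,156,0],0.82]]'
python3 -c "
from h import *
go(.575,.180,.18,2)"
```

```text
clock: 12.82
tool_pos: [0.5705, 0.0656, 0.1797]
eef_rot: [-1.26, -2.877, 0.001]
wrist_force: [0.6, 0.2, -2.8]
width: 0.0649
gripper_force: 25.0
shift [81.  80.9 -0.3] turn 0.711 tilt [-0.0013 -0.0001] t 12.8167 w 0.06490666309925741 F [ 0.6  0.2 -2.8]
```

```bash
python3 -m handwheel '[[[10,10,0],0.1],[[22,22,0],0.21],[[35,35,0],0.32],[[48,48,0],0.43],[[60,60,0],0.54],[[70,70,0],0.64],[[78,78,0],0.71],[[81,81,0],0.71]]'
python3 -m handwheel '[[[0,0,0],0],[[0,0,0],0],[[0,0,0],0]]'
python3 - <<'E'
from h import *
p,d=grab('side','side4.png');P=cloud('side',d);Q=P.reshape(-1,3)
Q=Q[(abs(Q[:,0]-.575)<.06)&(abs(Q[:,1]-.18)<.06)&(Q[:,2]>.13)&(Q[:,2]<.235)]
h,e=np.histogram(Q[:,2],np.arange(.13,.24,.005));print(h)
go(.575,.180,.08,2)
cv2.imwrite('pics/s4.png',cv2.cvtColor(cv2.resize(p[60:200,240:390],None,fx=4,fy=4),cv2.COLOR_RGB2BGR))
E
```

```text
clock: 13.48
tool_pos: [0.5747, 0.1804, 0.1797]
eef_rot: [-2.178, -2.263, 0.001]
wrist_force: [0.1, 1.2, -2.7]
width: 0.0649
gripper_force: 25.0
clock: 13.73
tool_pos: [0.575, 0.1784, 0.1802]
eef_rot: [-2.174, -2.268, 0.001]
wrist_force: [-0.1, 0.7, -2.8]
width: 0.0646
gripper_force: 25.0
[ 0  0  0  0  0  0 16 26 28 30 32 42 51 73 68 67 75 43 22 22 23]
shift [  1.7   0.  100.3] turn 0.007 tilt [-0.0003 -0.0002] t 13.7833 w 0.06488329612245677 F [ 0.4  0.2 -2.8]
```

View pics/s4.png

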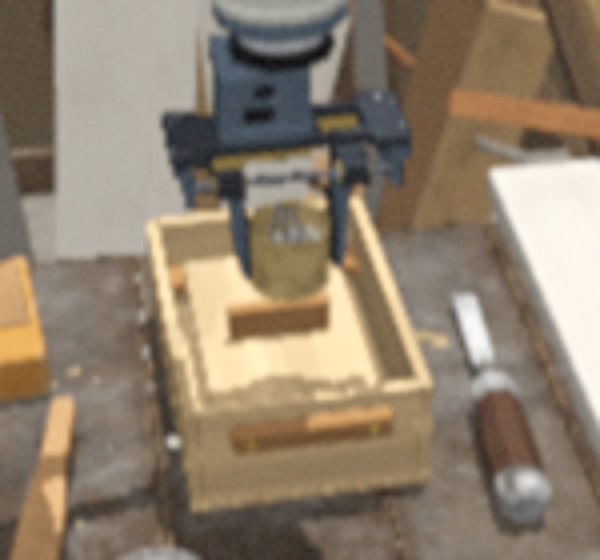

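The tin hangs upright between the fingers (about (290,250) in the crop) over the near side of the board, with the batten visible at (277,318). I lower it.

```bash
python3 -m handwheel '[[[0,0,15],0],[[1,0,40],0],[[1,0,65],0],[[1,0,82],0],[[1,0,91],0],[[1,0,95],0],[[1,0,96],0],[[1,0,96],0]]'
python3 -m handwheel '[[[0,0,1],0],[[0,0,2],0],[[0,0,3],0],[[0,0,3],0]]'
```

```text
clock: 14.45
tool_pos: [0.5756, 0.1801, 0.0851]
eef_rot: [2.175, 2.266, 0.001]
wrist_force: [-0.0, 0.4, -3.3]
width: 0.0647
gripper_force: 25.0
clock: 14.78
tool_pos: [0.5752, 0.1802, 0.0817]
eef_rot: [2.175, 2.266, 0.001]
wrist_force: [-0.1, 0.2, -4.5]
width: 0.0644
gripper_force: 25.0
```

```bash
python3 -m handwheel '[[[0,0,0.5],0],[[0,0,1],0],[[0,0,1],0],[[0,0,1],0]]'
python3 -m handwheel '[[[0,0,0.5],0],[[0,0,1],0],[[0,0,1],0],[[0,0,1],0]]'
```

```text
clock: 15.12
tool_pos: [0.5752, 0.1803, 0.0807]
eef_rot: [2.175, 2.266, 0.001]
wrist_force: [-1.8, 0.7, 3.3]
width: 0.0645
gripper_force: 25.0
clock: 15.45
tool_pos: [0.5752, 0.1803, 0.0806]
eef_rot: [2.175, 2.266, 0.001]
wrist_force: [-8.1, -0.9, 19.9]
width: 0.0647
gripper_force: 25.0
```

Contact. I release and retreat, then check.

```bash
python3 -m handwheel '[[[0,0,-1],0],[[0,0,-1],0],[[0,0,-1],0],[[0,0,-1],0],[[0,0,-1],0],[[0,0,-1],0]]' 86
python3 -m handwheel '[[[0,0,-10],0],[[0,0,-30],0],[[0,0,-60],0],[[0,0,-100],0],[[0,0,-140],0],[[-30,0,-160],0],[[-70,0,-160],0],[[-110,0,-160],0]]'
python3 -m handwheel '[[[-40,0,0],0],[[-80,0,0],0],[[-120,0,0],0],[[-150,0,0],0],[[-150,0,0],0]]'
python3 -c "
from h import *
go(.575,.18,.2,2)
for n in('top','side'):
    p,d=grab(n,n+'5.png');P=cloud(n,d);Q0=P.reshape(-1,3)
    for lab,z0,z1,b in(('board',.058,.07,(.49,.655,.22,.37)),('batten',.085,.105,(.52,.63,.24,.275)),('tin',.09,.14,(.53,.62,.125,.225))):
        Q=Q0[(Q0[:,2]>z0)&(Q0[:,2]<z1)&(Q0[:,0]>b[0])&(Q0[:,0]<b[1])&(Q0[:,1]>b[2])&(Q0[:,1]<b[3])]
        if len(Q)>9: print(n,lab,len(Q),cv2.minAreaRect(Q[:,:2].astype(np.float32)),Q.mean(0).round(4),Q.max(0).round(3),np.linalg.lstsq(np.c_[Q[:,:2]-[.573,.254],np.ones(len(Q))],Q[:,2],rcond=None)[0].round(4))
p=cv2.imread('pics/side5.png');q=cv2.imread('pics/top5.png')
cv2.imwrite('pics/f.png',np.hstack([cv2.resize(x,(390,300),interpolation=2) for x in(p[95:200,260:360],q[150:245,155:295])]))
"
```

```text
clock: 15.95
tool_pos: [0.5751, 0.1802, 0.0803]
eef_rot: [-2.175, -2.266, 0.0]
wrist_force: [-0.2, -0.0, 0.4]
width: 0.086
gripper_force: 0.0
clock: 16.62
tool_pos: [0.5802, 0.0697, 0.243]
eef_rot: [2.171, 2.267, 0.004]
wrist_force: [1.0, -0.7, -0.0]
width: 0.0861
gripper_force: 0.0
clock: 17.03
tool_pos: [0.5859, -0.0849, 0.2412]
eef_rot: [2.179, 2.261, -0.001]
wrist_force: [0.3, -0.5, 0.4]
width: 0.0858
gripper_force: 0.0
shift [265.2  -1.1  40.7] turn 0.002 tilt [ 0.0008 -0.0017] t 17.0333 w 0.08582954488262184 F [ 0.3 -0.5  0.4]
top board 2172 ((0.5725412368774414, 0.29505208134651184), (0.16176636517047882, 0.14993390440940857), 0.07800013571977615) [0.5693 0.2992 0.0638] [0.653 0.37  0.07 ] [ 0.0004 -0.0016  0.0639]
top batten 163 ((0.5715563893318176, 0.2530021667480469), (0.08932429552078247, 0.014394938945770264), 1.0197352170944214) [0.5695 0.252  0.0949] [0.616 0.26  0.101] [0.0095 0.1926 0.0953]
top tin 305 ((0.5749670267105103, 0.18196623027324677), (0.06447531282901764, 0.06373424828052521), 0.8532703518867493) [0.5768 0.1837 0.1048] [0.607 0.214 0.132] [ 0.0049 -0.0008  0.1047]
side board 302 ((0.5679896473884583, 0.29497843980789185), (0.14987121522426605, 0.14947651326656342), 0.06543084233999252) [0.5579 0.2783 0.0623] [0.643 0.37  0.068] [-0.0001  0.0035  0.0623]
side batten 13 ((0.5979416370391846, 0.25554150342941284), (0.03229203820228577, 0.013751324266195297), 7.330792427062988) [0.5986 0.2526 0.0947] [0.615 0.262 0.098] [-0.0046 -0.3486  0.0943]
side tin 174 ((0.5766413807868958, 0.17850607633590698), (0.0651063546538353, 0.06446638703346252), 14.245244979858398) [0.5845 0.1737 0.1033] [0.609 0.213 0.123] [ 0.0239 -0.0299  0.1007]
```

View pics/f.png

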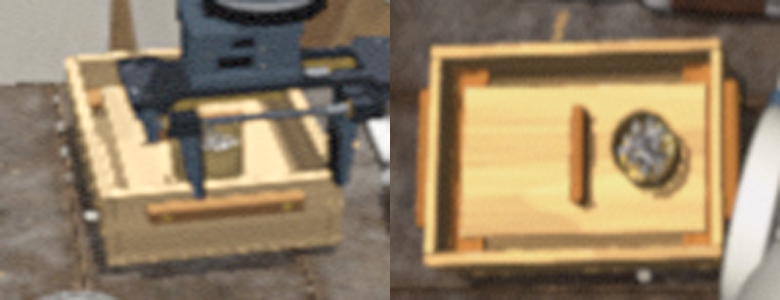

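The divider lies flat across both ledges and is centred in the crate. The tin stands upright beside the batten (about (645,145) in the picture), and the gripper is clear.

```bash
python3 -m handwheel '[[[0,0,0],0],[[0,0,0],0],[[0,0,0],0]]' >/dev/null; python3 -c "
from bench import ctrl
print(ctrl.finish_job())"
```

```text
the job is handed in; nothing more can be done
None
```

I handed in the job at about 17 s on the clock: the divider lies level and centred on both ledges, and the tin of nails stands upright on it, about 72 mm from the grip on the crate's −y side; the hand-in returned no verdict.

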